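# Rock the tight stopper out of the blue jar

### The job

The stopper of the blue jar is stuck too tight to be pulled straight out. Take it by its wooden grip and rock it well over to the left and then to the right, easing it up a little at a time until it comes out, then stand it upright on the round cork coaster. The blue jar must stay standing on the worktop where it is, and the white jar must be left alone.

Things in the scene. Friction and masses are not known exactly. Their poses are not given: they have to be found in the camera images.
- stopper: Loose stopper of the blue jar, 74 mm tall, 60 g: dark wooden grip block 30 mm (x) by 20 mm (y, grip across this) by 32 mm tall, on a stem 16 mm thick, on a tapered cork plug 26 mm long, 24 mm across at its flat foot, 30 mm at its top. Origin: middle of the grip block, 58 mm above the foot, z up. At the start its origin is 150 mm above the jar's underside and its axes are the jar's.
- blue_jar: Loose blue glazed jar, 1.1 kg, 115 mm high, 112 mm across the belly; neck 58 mm across at the rim, bore 46 mm. Origin: centre of its underside; z up, y to the left seen from the robot and x away from it (turned by at most 25 degrees).
- pivot (a point): Point on the blue jar's axis, 107 mm above its underside, amid four sprung rubber nubs that hold the plug by friction. A straight pull (25 to 35 N) lifts the jar too. Swing the stopper about the line along jar x through here, 10 degrees to either side of upright (5 is the least), raising it about 2 mm a swing: net pull is then small. Loose after 10 mm of rise, free of nubs after 16, clear of rim after 25.
- coaster: Round cork coaster fixed to the worktop, 120 mm across, 10 mm thick. Origin: centre of its underside, on the worktop.
- white_jar: Bystander: a white jar of the same form and size with the same kind of stopper, whose top is 166 mm above the worktop; loose, 1.1 kg. Origin: centre of its underside.

How it is judged:
By the outcome, as a careful person would: the job done as asked, in the order asked, and still so for the second after the job is handed in, with the robot touching nothing.
It also fails if it takes over 53 s, if anything falls off the work surface, if the arm or the gripper's body presses on something with over 40 N, if the wrist force passes 120 N, or if a joint passes its speed limit or range.

### The arm

A 6-joint arm with a two-finger parallel gripper is mounted at the origin on a cart in front of the work surface, level with it; the furniture and walls round the work are solid. World frame = base frame: x ahead of the robot, y to its left, z up, the work surface at z = 0. Lengths are in m, angles in rad, forces in N, time in s.
With the tool pointing down it reaches from about 0.225 to 0.875 m from the base axis. Payload 3.4 kg.
Tool frame: the origin (TCP) lies on the centre line of the jaws, within the pads' length; the fingertips stand 11 mm ahead of it and the grasp point (between the pads) lies 8 mm behind it; z points along the fingers, y is the line along which they close (so a half turn about z gives the same grasp; the last joint's range is limited). The gripper opens to 85 mm and grips with 20 to 120 N. Pads are 22 mm wide; open, the fingers measure 114 mm over their backs; the gripper's body (76 mm by 85 mm) begins 54 mm behind the grasp point. The pads swing forward as they close: fully open they stand 13 mm farther back than shut.
Start: joints at [1.135, 0.276, 1.505, -0, 1.361, -0.121], TCP at [0.178, 0.547, 0.242] pointing down, gripper open.
Joint ranges: [-2.89, 2.89], [-0.75, 2.08], [0.22, 2.7], [-1.18, 4.32], [0.11, 2.71], [-2.7, 2.7]. Speed limits (rad/s): [2.57, 2.57, 3.14, 3.14, 3.14, 3.14].

### API

Orientations are given as a unit quaternion [w, x, y, z].
In Python, from rig import manip, eyes, job gives the robot as it stands.
- The arm moves only by the tool drive_tool, never from a script. Its argument "rows" is a list of rows, each a list of 3 entries, a list of its own where there are three numbers: the turn, a rotation vector about the world's x, y, z in rad, then the shift along the world's x, y, z in cm, then the finger opening in cm, from 0 to 8.54. A call has 1 to 8 rows; each row shifts and turns the commanded pose from where the row before left it; what a row does not reach is not made up. A row lasts 1/8 s, in which the tool goes at most 62.5 mm and 10.7 degrees, less where a joint would pass 70% of its speed; a pose out of reach is approached as far as the arm can. A call is refused whole if a number of a shift passes 6.25 or a number of a turn 0.188, either way. A call with a gripper value outside its range is refused whole. The fingers move at their own pace and stop on an object; "force" is the grip in N (left out, the last holds). Time passes only in rows, so rows that do not move let the fingers close. It gives the time, the measured TCP pose, the force, the opening and the grip force at its end, in the units of the state.
- manip.get_state(): the state, without advancing time (a new reading comes with each control period).
- eyes.get_image(name): name is "scene" or "top" or "wrist"; returns the picture (420x560x3 uint8, red, green, blue); there is no depth.
- eyes.get_calibration(name): a dict with "camera_matrix" (3x3 intrinsics, pixels), "view" (4x4, takes a point from world to camera coordinates). Camera axes: x right, y up, looking along -z (the intrinsics and any distortion apply to the point x, -y, -z); pixel columns grow to the right and rows downward; lengths in m; the calibration is good to about 2 mm. A picture is of the moment at which its call begins: read the wrist's pose just before it. get_calibration takes no time and is no camera call; for the wrist camera it gives the pose at the moment of the call.
- job.sign_off(): hands the job in; it is judged then, once.
The state is a dict: "clock": time; "qpos": joint angles; "qd": joint speeds; "effort": joint torques, N m; "position": TCP position; "ee_rot": TCP orientation; "contact_force": force on the tool from outside, world axes, zero at the start; "moment": the same for the moment, N m; "width": finger opening in m; "gripper_force": force on a finger pad.
Only numpy, scipy, OpenCV 4.12 (cv2) and the standard library are available. Lean on these libraries where they do the work, as an engineer would, in place of code of your own. Each camera call takes 0.05 s, during which the arm holds its last target. There are 200 camera calls.

## Working session

There is one attempt and no reset: what is moved stays moved. The work goes in short steps, Python scripts to look and compute and a tool call to move; the robot and the scene stay as the last step left them, time stands still between calls to the robot, and variables do not carry over. Pictures are saved under pics/ and viewed, at most 12 in all, crops included, and the job is handed in when it is done.

Besides the shell and the picture viewer there is one more tool, called after ">>>" as name(argument=value, ...), one argument or row to a line, values as JSON. drive_tool: Moves the arm, as the interface text tells. Its arguments: {"type":"object","properties":{"rows":{"type":"array"},"force":{"type":"number"}},"required":["rows"]}

```bash
mkdir -p pics
python3 - <<'E'
from rig import manip, eyes, job
import cv2
print(manip.get_state())
for n in("scene","top"):
    cv2.imwrite(f"pics/{n}0.png",eyes.get_image(n)[:,:,::-1]); c=eyes.get_calibration(n); print(c)
E
```

```text
{'clock': 0.0, 'qpos': array([ 1.13500381e+00,  2.76571162e-01,  1.50616753e+00, -4.47336657e-06,
        1.36065597e+00, -1.20993547e-01]), 'qd': array([-0.00031836, -0.00014367, -0.00026886, -0.00115504, -0.00040345,
        0.00013803]), 'effort': array([-1.56636968e-03, -4.16774404e+01, -2.45806199e+01, -1.21121734e-04,
        1.10241323e-02, -4.10829685e-06]), 'position': array([0.1778195 , 0.54627424, 0.24143956]), 'ee_rot': array([-2.45503194e-04,  1.56749846e-01,  9.87637927e-01, -8.66915953e-04]), 'contact_force': array([-1.08743156, -0.30437187, -0.61833951]), 'moment': array([-0.06144227,  0.0096464 ,  0.0051848 ]), 'gripper_force': 0.0, 'width': 0.08517872126913781}
{'camera_matrix': array([[485.08334364,   0.        , 280.9105818 ],
       [  0.        , 485.08334364, 214.92700328],
       [  0.        ,   0.        ,   1.        ]]), 'view': array([[ 0.73603076, -0.67674146, -0.01672453, -0.43636442],
       [ 0.46125074,  0.48327153,  0.74410778, -0.24878508],
       [-0.4954861 , -0.55540041,  0.66785021, -0.92089828],
       [ 0.        ,  0.        ,  0.        ,  1.        ]])}
{'camera_matrix': array([[490.91089914,   0.        , 282.21008934],
       [  0.        , 490.91089914, 211.16434917],
       [  0.        ,   0.        ,   1.        ]]), 'view': array([[-0.01456532, -0.99980934, -0.01300528, -0.10810073],
       [ 0.99648209, -0.01558795,  0.08234359, -0.47949301],
       [-0.08253061, -0.01176017,  0.99651914, -1.18426877],
       [ 0.        ,  0.        ,  0.        ,  1.        ]])}
```

View pics/scene0.png

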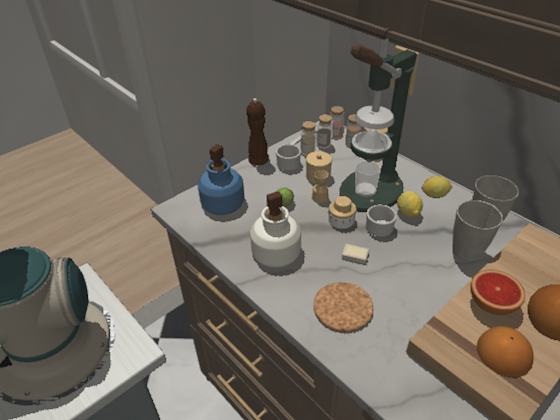

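View pics/top0.png

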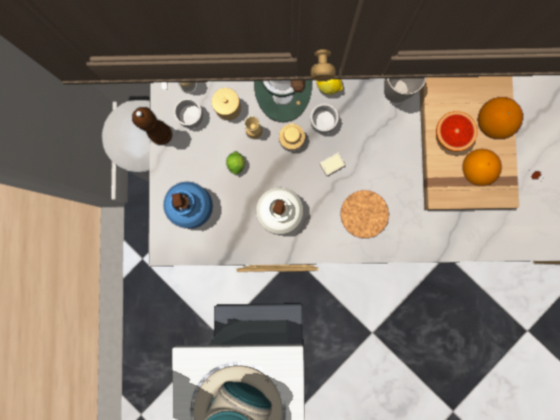

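The scene view shows the blue jar's stopper at about (217,157), the white jar at (276,235) and the coaster at (343,306). In the top view they are at (180,201), (279,211) and (365,214).

```bash
cat > h.py <<'E'
import numpy as np, cv2
from rig import manip, eyes, job
def ray(c,u,v):
    K=c["camera_matrix"];V=c["view"];d=np.linalg.solve(K,[u,v,1.]);d=V[:3,:3].T@np.array([d[0],-d[1],-d[2]])
    return -V[:3,:3].T@V[:3,3], d/np.linalg.norm(d)
def onz(c,u,v,z):
    o,d=ray(c,u,v);return o+d*(z-o[2])/d[2]
def tri(r1,r2):
    (a,d),(b,e)=r1,r2
    s=np.linalg.lstsq(np.c_[d,-e],b-a,rcond=None)[0];p,q=a+s[0]*d,b+s[1]*e
    return (p+q)/2,np.linalg.norm(p-q)
def pix(c,p):
    V=c["view"];q=V[:3,:3]@p+V[:3,3];w=c["camera_matrix"]@[q[0],-q[1],-q[2]];return w[:2]/w[2]
def blob(m,seed):
    n,l,s,ce=cv2.connectedComponentsWithStats(m.astype(np.uint8))
    i=1+np.argmin(np.hypot(*(ce[1:]-seed).T)+1e3*(s[1:,4]<30));return l==i,ce[i],s[i]
E
python3 - <<'E'
from h import *
T=cv2.imread("pics/top0.png");S=cv2.imread("pics/scene0.png")
ct,cs=eyes.get_calibration("top"),eyes.get_calibration("scene")
h=cv2.cvtColor(T,cv2.COLOR_BGR2HSV);hs=cv2.cvtColor(S,cv2.COLOR_BGR2HSV)
for nm,H,c,sb,sc in(("top",h,ct,(187,205),(365,214)),("scene",hs,cs,(222,190),(343,306))):
    m=(abs(H[...,0].astype(int)-108)<12)&(H[...,1]>110)
    _,ce,s=blob(m,sb);print(nm,"blue",ce,s)
    m=(H[...,0]<22)&(H[...,1]>80)&(H[...,2]>110)
    b,ce,s=blob(cv2.morphologyEx(m.astype(np.uint8),3,np.ones((5,5))),sc);print("coaster",ce,s,onz(c,*ce,.01))
    m=(H[...,0]<20)&(H[...,1]>90)&(H[...,2]<110)
    for sd in ((180,201),(279,207)) if nm=="top" else ((217,152),(275,200)):
        b,ce,s=blob(m,sd);print("grip",ce,s,onz(c,*ce,.155))
a=cv2.resize(T[170:250,140:310],None,fx=4.5,fy=4.5,interpolation=2)
cv2.imwrite("pics/topcrop.png",a)
b=cv2.resize(S[130:270,180:310],None,fx=4.2,fy=4.2,interpolation=2)
cv2.imwrite("pics/scenecrop.png",b)
E
```

```text
top blue [188.96954315 205.56635243] [ 165  183   47   45 1379]
coaster [364.32097399 213.70337576] [ 341  190   48   48 1807] [ 0.46911787 -0.31739236  0.01      ]
grip [181.1496063  201.62992126] [173 194  15  14 127] [0.49087881 0.10334321 0.155     ]
grip [280.23287671 207.7260274 ] [274 200  11  14  73] [ 0.47411773 -0.11274376  0.155     ]
scene blue [216. 172.] [216 172   1   1   1]
coaster [343.02156334 306.02201258] [ 314  283   59   48 2226] [ 0.46604418 -0.32109719  0.01      ]
grip [216.84132841 157.36531365] [210 145  16  26 271] [0.48011723 0.08916957 0.155     ]
grip [274.51906158 205.61876833] [267 192  15  28 341] [ 0.46253872 -0.12656316  0.155     ]
```

View pics/topcrop.png

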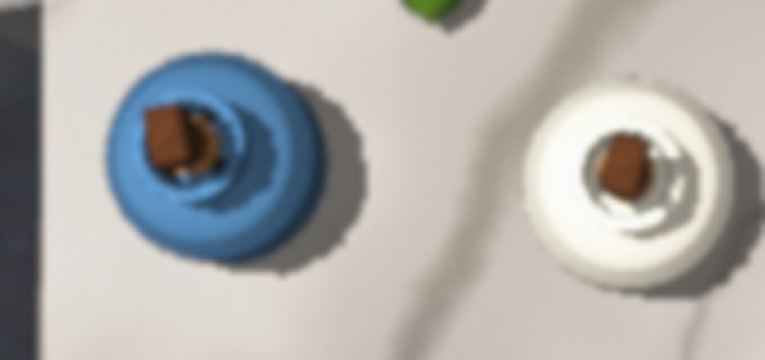

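The crop shows the blue jar's belly centred near crop (216,158), with the grip leaning outward by parallax and yawed slightly. Next I triangulate.

Run:
```python
from h import *
ct,cs=eyes.get_calibration("top"),eyes.get_calibration("scene")
print("tri grip",tri(ray(ct,181.1,201.6),ray(cs,216.8,157.4)),"white",tri(ray(ct,280.2,207.7),ray(cs,274.5,205.6)))
print("jar belly",onz(ct,188,205.1,.055),"white",onz(ct,279.7,210.8,.055))
print("gripcentre z.158",onz(ct,176.5,199,.166))
s=manip.get_state();cw=eyes.get_calibration("wrist");print(cw, s['position'])
from scipy.spatial.transform import Rotation as R
q=s['ee_rot'];r=R.from_quat(q[[1,2,3,0]]).as_matrix();print(r.round(3))
V=cw['view'];print("cam in tool",r.T@(-V[:3,:3].T@V[:3,3]-s['position']), "axes",(r.T@V[:3,:3].T).round(3))
```

```text
tri grip (array([0.49211223, 0.10702031, 0.14003208]), np.float64(0.0010142984436918832)) white (array([ 0.4753703 , -0.11218724,  0.13847263]), np.float64(0.0007364582414501825))
jar belly [0.49286523 0.10883107 0.055     ] white [ 0.47579285 -0.10979777  0.055     ]
gripcentre z.158 [0.49559006 0.11102467 0.166     ]
{'camera_matrix': array([[302.00613913,   0.        , 281.19287491],
       [  0.        , 302.00613913, 211.55875293],
       [  0.        ,   0.        ,   1.        ]]), 'view': array([[ 0.30864738,  0.95117537, -0.00148535, -0.57494834],
       [-0.89941278,  0.29134207, -0.32584727,  0.04316435],
       [-0.30950515,  0.10190784,  0.94542126, -0.38077595],
       [ 0.        ,  0.        ,  0.        ,  1.        ]])} [0.17784429 0.54630644 0.24150768]
[[-0.951  0.31  -0.001]
 [ 0.31   0.951 -0.002]
 [ 0.    -0.002 -1.   ]]
cam in tool [ 0.08383752  0.00067197 -0.13168231] axes [[ 0.001  0.945  0.326]
 [ 1.    -0.001 -0.001]
 [-0.     0.326 -0.945]]
```

>>> drive_tool(
  rows=[
    [[0,0,0.04],[2.2,-5.5,0.4],8.5],
    [[0,0,0.04],[2.2,-5.5,0.4],8.5],
    [[0,0,0.04],[2.2,-5.5,0.4],8.5],
    [[0,0,0.04],[2.2,-5.5,0.4],8.5],
    [[0,0,0.04],[2.2,-5.5,0.4],8.5],
    [[0,0,0.04],[2.2,-5.5,0.4],8.5],
    [[0,0,0.04],[2.2,-5.5,0.4],8.5],
    [[0,0,0.04],[2.2,-5.5,0.4],8.5],
  ],
)

```text
clock: 1.1
position: [0.3542, 0.105, 0.2744]
ee_rot: [0.0, -0.003, 1.0, 0.0]
contact_force: [0.3, 0.6, 1.0]
width: 0.085
gripper_force: 0.0
```

>>> drive_tool(
  rows=[
    [[0,0,0],[4,0,0],8.5],
    [[0,0,0],[4,0,0],8.5],
    [[0,0,0],[4,0,0],8.5],
    [[0,0,0],[2,0,0],8.5],
    [[0,0,0],[0,0,0],8.5],
    [[0,0,0],[0,0,0],8.5],
  ],
)

```text
clock: 1.85
position: [0.4924, 0.1069, 0.2742]
ee_rot: [-0.001, -0.003, 1.0, 0.0]
contact_force: [-0.0, -0.1, -0.3]
width: 0.085
gripper_force: 0.0
```

Run:
```python
from h import *
s=manip.get_state();print(s['position'],s['ee_rot'],s['clock'],s['qpos'])
c=eyes.get_calibration("wrist");I=eyes.get_image("wrist")[:,:,::-1].copy();cv2.imwrite("pics/w1.png",I)
print(pix(c,np.array([.493,.109,.166])),pix(c,np.array([.493,.109,0.107])))
```

```text
[0.49240814 0.10694127 0.27417625] [-9.45844142e-04 -2.83487571e-03  9.99995534e-01  3.11223379e-05] 1.85 [ 7.55492615e-02  1.51754968e-01  1.59105635e+00  2.02434555e-04
  1.40066350e+00 -1.50095129e+00]
[282.82533594 213.493968  ] [282.53190374 194.51217242]
```

View pics/w1.png

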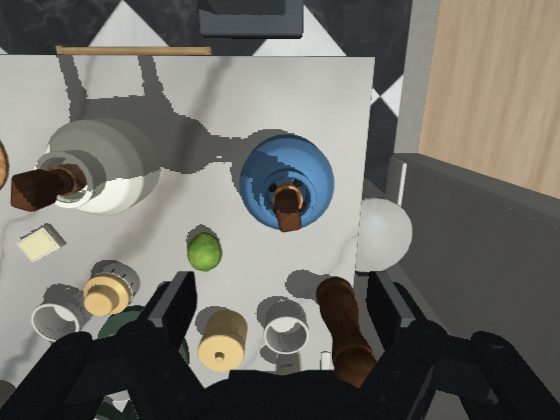

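The grip is at about (289,210), close to the predicted (283,213), and the neck rim is at about (288,190). I zoom in for yaw.

Run:
```python
from h import *
I=cv2.imread("pics/w1.png")
cv2.imwrite("pics/w1c.png",cv2.resize(I[150:250,225:355],None,fx=6,fy=6,interpolation=2)[:600,:790])
```

```text
(no output)
```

View pics/w1c.png

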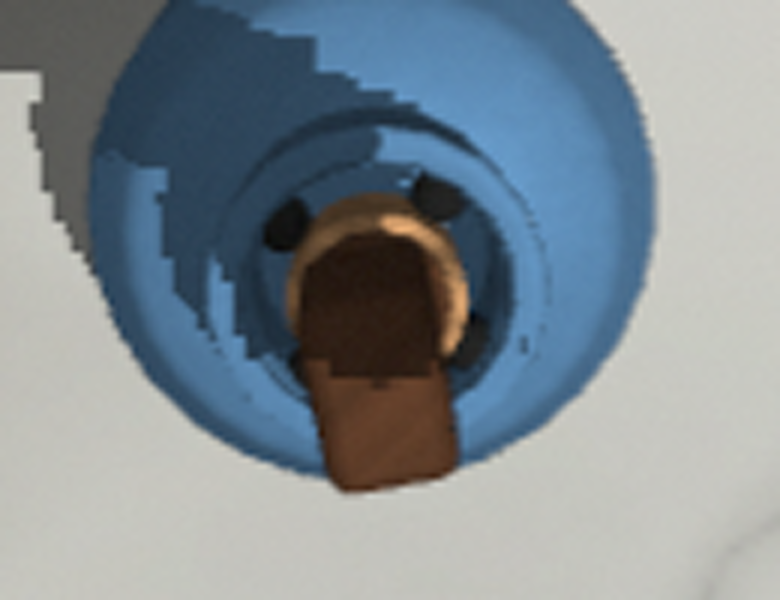

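Top-face corners in the crop are about (312,365), (448,362), (342,491) and (458,468). Nubs are at (285,225), (438,197), (468,340) and (303,365).

Run:
```python
from h import *
c=eyes.get_calibration("wrist")
f=lambda p,z:onz(c,p[0]/6+225,p[1]/6+150,z)
P=[f(p,.166) for p in((312,365),(448,362),(342,491),(458,468))]
print(np.round(P,4),np.mean(P,0)); 
ang=lambda a,b:np.degrees(np.arctan2((b-a)[1],(b-a)[0]))
print("x edges",ang(P[0],P[2]),ang(P[1],P[3]),"y edges-90",ang(P[0],P[1])-90,ang(P[2],P[3])-90,[np.linalg.norm(P[i]-P[j]) for i,j in((0,2),(1,3),(0,1),(2,3))])
N=[f(p,.107) for p in((285,225),(438,197),(468,340),(303,365))]
print("nubs",np.round(N,4),np.mean(N,0),ang(N[0],N[2]),ang(N[1],N[3]))
print("y",ang(N[0],N[1])-90,ang(N[3],N[2])-90,"x",ang(N[0],N[3]),ang(N[1],N[2]))
```

```text
[[0.4908 0.1041 0.166 ]
 [0.4903 0.1231 0.166 ]
 [0.5099 0.1085 0.166 ]
 [0.5062 0.125  0.166 ]] [0.49930626 0.11518073 0.166     ]
x edges 12.84213893208145 6.621585139003002 y edges-90 1.7228949621510736 12.50225674162283 [np.float64(0.019556436050346626), np.float64(0.016079709725761757), np.float64(0.019039997569855614), np.float64(0.016940543037538367)]
nubs [[0.4858 0.0987 0.107 ]
 [0.4808 0.1246 0.107 ]
 [0.5062 0.1305 0.107 ]
 [0.511  0.1018 0.107 ]] [0.49594923 0.11390894 0.107     ] 57.3357698960103 -37.08973254821227
y 11.036576881769776 9.473821066585117 x 6.9807340075979605 12.95816777736743
```

>>> drive_tool(
  rows=[
    [[0,0,0.09],[0.1,0.3,-2],8.5],
    [[0,0,0.09],[0.1,0.2,-2],8.5],
    [[0,0,0],[0,0,-1.5],8.5],
    [[0,0,0],[0,0,0],8.5],
    [[0,0,0],[0,0,0],8.5],
  ],
)

```text
clock: 2.52
position: [0.4962, 0.1118, 0.2201]
ee_rot: [0.001, -0.092, 0.996, 0.0]
contact_force: [0.2, -0.1, -0.1]
width: 0.0851
gripper_force: 0.0
```

Run:
```python
from h import *
s=manip.get_state();print(s['position'],s['ee_rot'],s['clock'])
c=eyes.get_calibration("wrist");I=eyes.get_image("wrist")[:,:,::-1].copy();cv2.imwrite("pics/w2.png",I)
p=np.array([.494,.112,.166]);u,v=pix(c,p).astype(int);print(u,v)
x0,y0=max(0,u-75),max(0,v-65);print("crop0",x0,y0)
cv2.imwrite("pics/w2c.png",cv2.resize(I[y0:y0+118,x0:x0+155],None,fx=5,fy=5,interpolation=2))
ct,cs=eyes.get_calibration("top"),eyes.get_calibration("scene")
for y in(.109,.114):
  for z in(.134,.166): q=np.array([.494,y,z]);print(y,z,pix(ct,q),pix(cs,q))
```

```text
[0.49624142 0.1117803  0.22006804] [ 6.14764908e-04 -9.21690976e-02  9.95743179e-01  6.65505006e-06] 2.525
281 235
crop0 206 170
0.109 0.134 [180.67645089 201.23456389] [217.42378902 158.82766048]
0.109 0.166 [177.43196657 199.71679888] [215.97455113 147.39670392]
0.114 0.134 [178.43632166 201.27010902] [216.13806087 157.93573079]
0.114 0.166 [175.12468683 199.75349649] [214.66784759 146.51611664]
```

View pics/w2c.png

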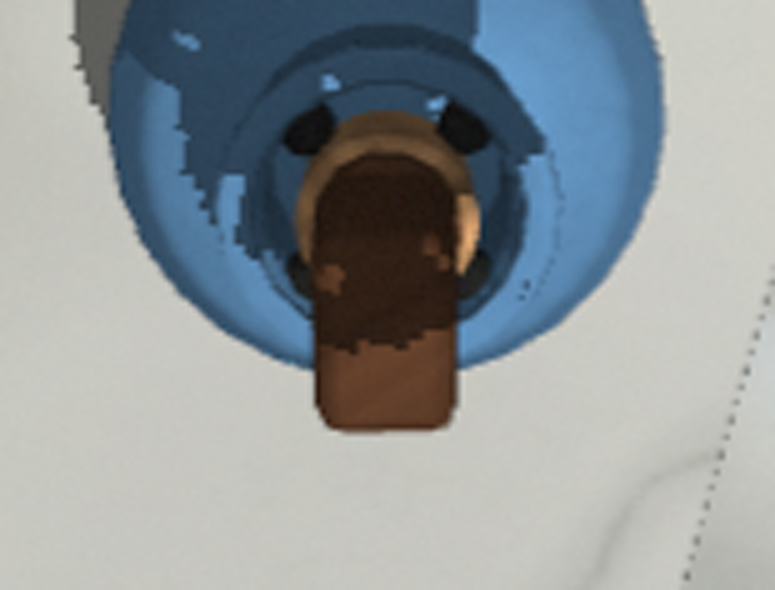

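View pics/scenecrop.png

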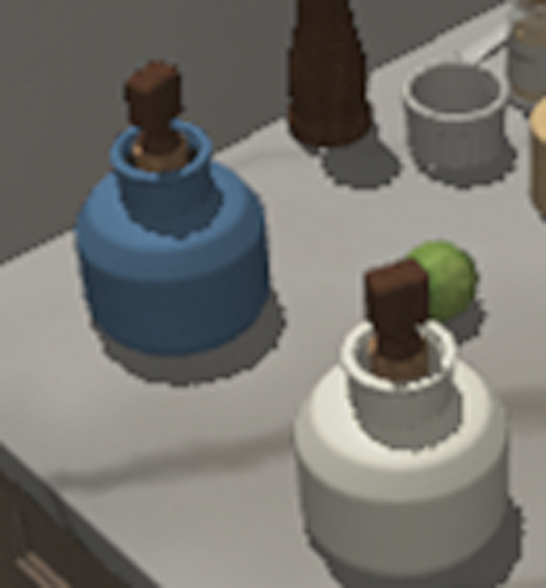

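The grip is now square to the fingers and centred in y to within 1–2 mm. The scene and top views agree on y≈0.111–0.113. I descend and close.

>>> drive_tool(
  rows=[
    [[0,0,0],[-0.1,0.05,-2.5],7],
    [[0,0,0],[-0.1,0,-2.5],6],
    [[0,0,0],[0,0,-2],5],
    [[0,0,0],[0,0,-0.6],4],
    [[0,0,0],[0,0,0],3],
    [[0,0,0],[0,0,0],2.6],
  ],
  force=60,
)

```text
clock: 3.32
position: [0.4949, 0.1123, 0.1444]
ee_rot: [0.001, -0.092, 0.996, 0.0]
contact_force: [0.5, -0.4, 0.8]
width: 0.026
gripper_force: 0.0
```

Run:
```python
from h import *
s=manip.get_state();print(s['position'],s['contact_force'],s['width'],s['clock'])
I=eyes.get_image("wrist")[:,:,::-1].copy()
J=eyes.get_image("scene")[120:240,160:300,::-1]
a=cv2.resize(I[180:420],(560,240));cv2.imwrite("pics/w3.png",np.hstack([cv2.resize(I[200:420,170:400],(395,380)),cv2.resize(J,(400,380),interpolation=2)]))
```

```text
[0.49489945 0.11232361 0.14435548] [ 0.48425008 -0.44703956  0.7589886 ] 0.025997048523702763 3.325
```

View pics/w3.png

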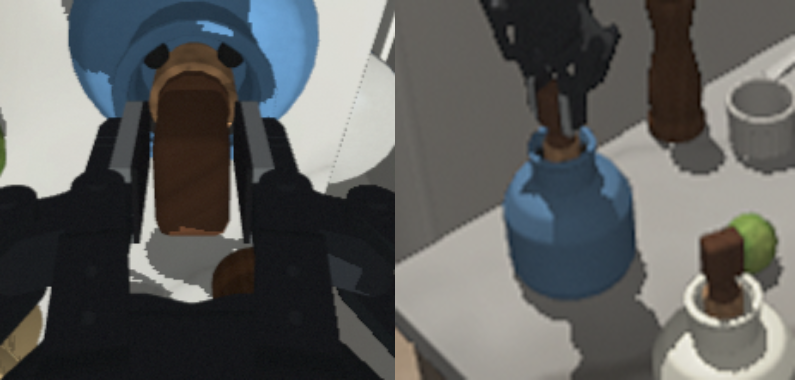

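The pads straddle the grip nearly centred, a little to the right of it in the image. I close.

>>> drive_tool(
  rows=[
    [[0,0,0],[0,-0.05,0],2.3],
    [[0,0,0],[0,0,0],2.0],
    [[0,0,0],[0,0,0],1.2],
    [[0,0,0],[0,0,0],1.2],
  ],
  force=70,
)

```text
clock: 3.92
position: [0.4944, 0.1122, 0.1439]
ee_rot: [0.001, -0.092, 0.996, 0.0]
contact_force: [-1.1, 2.4, 4.9]
width: 0.0191
gripper_force: 68.9
```

Run:
```python
import numpy as np
u=np.array([.983,.184,0]);v=np.array([-.184,.983,0])
A=.196
seq=[(0,37)]+[(A*k/2,37+k) for k in(1,2)]
s=1;h=39
for k in range(7):
    for j in range(1,5): seq.append((s*A*(1-j/2),h+j*.5))
    s=-s;h+=2
pos=lambda t,h:h*(np.sin(t)*v+np.cos(t)*np.array([0,0,1]))/10
for i in range(1,len(seq)):
    d=seq[i][0]-seq[i-1][0]
    print(i,seq[i],[*(-d*u).round(3)],[*(pos(*seq[i])-pos(*seq[i-1])).round(2)])
```

```text
1 (0.098, 38) [np.float64(-0.096), np.float64(-0.018), np.float64(-0.0)] [np.float64(-0.07), np.float64(0.37), np.float64(0.08)]
2 (0.196, 39) [np.float64(-0.096), np.float64(-0.018), np.float64(-0.0)] [np.float64(-0.07), np.float64(0.38), np.float64(0.04)]
3 (0.098, 39.5) [np.float64(0.096), np.float64(0.018), np.float64(0.0)] [np.float64(0.07), np.float64(-0.37), np.float64(0.11)]
4 (0.0, 40.0) [np.float64(0.096), np.float64(0.018), np.float64(0.0)] [np.float64(0.07), np.float64(-0.38), np.float64(0.07)]
5 (-0.098, 40.5) [np.float64(0.096), np.float64(0.018), np.float64(0.0)] [np.float64(0.07), np.float64(-0.39), np.float64(0.03)]
6 (-0.196, 41.0) [np.float64(0.096), np.float64(0.018), np.float64(0.0)] [np.float64(0.07), np.float64(-0.4), np.float64(-0.01)]
7 (-0.098, 41.5) [np.float64(-0.096), np.float64(-0.018), np.float64(-0.0)] [np.float64(-0.07), np.float64(0.39), np.float64(0.11)]
8 (-0.0, 42.0) [np.float64(-0.096), np.float64(-0.018), np.float64(-0.0)] [np.float64(-0.07), np.float64(0.4), np.float64(0.07)]
9 (0.098, 42.5) [np.float64(-0.096), np.float64(-0.018), np.float64(-
[... 2099 characters left out ...]
p.float64(-0.09), np.float64(0.49), np.float64(0.03)]
26 (0.196, 51.0) [np.float64(-0.096), np.float64(-0.018), np.float64(-0.0)] [np.float64(-0.09), np.float64(0.49), np.float64(-0.02)]
27 (0.098, 51.5) [np.float64(0.096), np.float64(0.018), np.float64(0.0)] [np.float64(0.09), np.float64(-0.48), np.float64(0.12)]
28 (0.0, 52.0) [np.float64(0.096), np.float64(0.018), np.float64(0.0)] [np.float64(0.09), np.float64(-0.5), np.float64(0.07)]
29 (-0.098, 52.5) [np.float64(0.096), np.float64(0.018), np.float64(0.0)] [np.float64(0.09), np.float64(-0.5), np.float64(0.02)]
30 (-0.196, 53.0) [np.float64(0.096), np.float64(0.018), np.float64(0.0)] [np.float64(0.1), np.float64(-0.51), np.float64(-0.03)]
```

>>> drive_tool(
  rows=[
    [[-0.096,-0.018,0],[-0.07,0.37,0.03],1.2],
    [[-0.096,-0.018,0],[-0.07,0.38,0.04],1.2],
    [[0,0,0],[0,0,0.05],1.2],
  ],
  force=90,
)

```text
clock: 4.3
position: [0.492, 0.1198, 0.1433]
ee_rot: [0.008, -0.094, 0.991, -0.098]
contact_force: [1.9, -1.8, -8.2]
width: 0.0188
gripper_force: 88.3
```

>>> drive_tool(
  rows=[
    [[0.096,0.018,0],[0.07,-0.37,0.11],1.2],
    [[0.096,0.018,0],[0.07,-0.38,0.07],1.2],
    [[0.096,0.018,0],[0.07,-0.39,0.03],1.2],
    [[0.096,0.018,0],[0.07,-0.4,-0.01],1.2],
    [[0,0,0],[0,0,0],1.2],
  ],
)

```text
clock: 4.92
position: [0.4955, 0.1022, 0.1462]
ee_rot: [-0.009, -0.089, 0.991, 0.098]
contact_force: [-0.6, 2.6, -3.7]
width: 0.019
gripper_force: 89.3
```

>>> drive_tool(
  rows=[
    [[-0.096,-0.018,0],[-0.07,0.39,0.11],1.2],
    [[-0.096,-0.018,0],[-0.07,0.4,0.07],1.2],
    [[-0.096,-0.018,0],[-0.08,0.41,0.03],1.2],
    [[-0.096,-0.018,0],[-0.08,0.41,-0.01],1.2],
    [[0,0,0],[0,0,0],1.2],
  ],
)

```text
clock: 5.55
position: [0.4915, 0.1205, 0.1482]
ee_rot: [0.009, -0.095, 0.991, -0.098]
contact_force: [-0.3, -2.7, -5.0]
width: 0.0188
gripper_force: 89.2
```

>>> drive_tool(
  rows=[
    [[0.096,0.018,0],[0.08,-0.4,0.11],1.2],
    [[0.096,0.018,0],[0.08,-0.42,0.07],1.2],
    [[0.096,0.018,0],[0.08,-0.43,0.03],1.2],
    [[0.096,0.018,0],[0.08,-0.43,-0.01],1.2],
    [[0,0,0],[0,0,0],1.2],
  ],
)

```text
clock: 6.18
position: [0.4961, 0.1022, 0.1508]
ee_rot: [-0.009, -0.089, 0.991, 0.098]
contact_force: [-1.3, 3.8, -1.4]
width: 0.0186
gripper_force: 89.7
```

>>> drive_tool(
  rows=[
    [[-0.096,-0.018,0],[-0.08,0.42,0.11],1.2],
    [[-0.096,-0.018,0],[-0.08,0.44,0.07],1.2],
    [[-0.096,-0.018,0],[-0.08,0.45,0.03],1.2],
    [[-0.096,-0.018,0],[-0.08,0.45,-0.02],1.2],
    [[0,0,0],[0,0,0],1.2],
  ],
)

```text
clock: 6.8
position: [0.4924, 0.1222, 0.153]
ee_rot: [0.01, -0.095, 0.991, -0.098]
contact_force: [-0.6, 0.9, 1.7]
width: 0.0188
gripper_force: 90.3
```

>>> drive_tool(
  rows=[
    [[0.096,0.018,0],[0.08,-0.44,0.12],1.2],
    [[0.096,0.018,0],[0.09,-0.46,0.07],1.2],
    [[0.096,0.018,0],[0.09,-0.47,0.03],1.2],
    [[0.096,0.018,0],[0.09,-0.47,-0.02],1.2],
    [[0,0,0],[0,0,0],1.2],
  ],
)

```text
clock: 7.42
position: [0.4962, 0.1024, 0.1559]
ee_rot: [-0.008, -0.09, 0.991, 0.1]
contact_force: [-2.1, 5.1, 2.3]
width: 0.0187
gripper_force: 90.5
```

>>> drive_tool(
  rows=[
    [[-0.096,-0.018,0],[-0.09,0.46,0.12],1.2],
    [[-0.096,-0.018,0],[-0.09,0.48,0.07],1.2],
    [[-0.096,-0.018,0],[-0.09,0.49,0.03],1.2],
    [[-0.096,-0.018,0],[-0.09,0.49,-0.02],1.2],
    [[0,0,0],[0,0,0],1.2],
  ],
)

```text
clock: 8.05
position: [0.4917, 0.1234, 0.1567]
ee_rot: [0.009, -0.093, 0.991, -0.096]
contact_force: [-3.0, 3.4, 2.4]
width: 0.0186
gripper_force: 90.5
```

Run:
```python
from h import *
print(manip.get_state()['contact_force'])
J=eyes.get_image("scene")[100:260,160:310,::-1]
cv2.imwrite("pics/s4.png",np.hstack([cv2.resize(J,(400,427),interpolation=2),cv2.resize(cv2.imread("pics/scene0.png")[100:260,160:310],(400,427),interpolation=2)]))
```

```text
[-3.00622176  3.39980407  2.42748641]
```

View pics/s4.png

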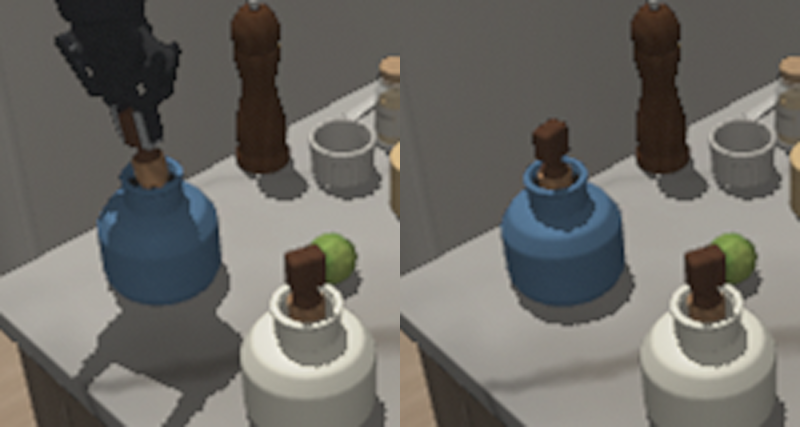

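The jar stands in place, barely moved, and the plug has visibly risen. I make one more swing right, come upright, then lift.

>>> drive_tool(
  rows=[
    [[0.096,0.018,0],[0.09,-0.48,0.12],1.2],
    [[0.096,0.018,0],[0.09,-0.5,0.07],1.2],
    [[0.096,0.018,0],[0.09,-0.5,0.02],1.2],
    [[0.096,0.018,0],[0.1,-0.51,-0.02],1.2],
    [[-0.096,-0.018,0],[-0.1,0.5,0.15],1.2],
    [[-0.096,-0.018,0],[-0.1,0.5,0.15],1.2],
    [[0,0,0],[0,0,0.1],1.2],
  ],
)

```text
clock: 8.98
position: [0.4946, 0.1116, 0.1631]
ee_rot: [0.001, -0.093, 0.996, 0.001]
contact_force: [-1.6, 1.8, 0.2]
width: 0.0189
gripper_force: 90.8
```

>>> drive_tool(
  rows=[
    [[0,0,0],[0,0,0.3],1.2],
    [[0,0,0],[0,0,0.4],1.2],
    [[0,0,0],[0,0,0.5],1.2],
    [[0,0,0],[0,0,1],1.2],
    [[0,0,0],[0,0,2],1.2],
    [[0,0,0],[0,0,3],1.2],
    [[0,0,0],[0,0,4],1.2],
    [[0,0,0],[0,0,4],1.2],
  ],
)

```text
clock: 9.98
position: [0.4939, 0.1116, 0.3161]
ee_rot: [0.0, -0.093, 0.996, 0.0]
contact_force: [0.4, -0.7, 0.2]
width: 0.0187
gripper_force: 90.7
```

>>> drive_tool(
  rows=[
    [[0,0,-0.03],[-0.3,-3,0],1.2],
    [[0,0,-0.03],[-0.3,-5,0],1.2],
    [[0,0,-0.03],[-0.4,-6,0],1.2],
    [[0,0,-0.03],[-0.4,-6,0],1.2],
    [[0,0,-0.03],[-0.4,-6,0],1.2],
    [[0,0,-0.03],[-0.4,-6,0],1.2],
    [[0,0,0],[-0.3,-5,0],1.2],
    [[0,0,0],[-0.2,-4,0],1.2],
  ],
)

```text
clock: 10.98
position: [0.4666, -0.3006, 0.3149]
ee_rot: [0.0, -0.002, 1.0, -0.0]
contact_force: [0.8, -0.5, 0.1]
width: 0.0188
gripper_force: 90.8
```

>>> drive_tool(
  rows=[
    [[0,0,0],[0,-2,-5],1.2],
    [[0,0,0],[0,0,-5],1.2],
    [[0,0,0],[0,0,-5],1.2],
    [[0,0,0],[0,0,-5],1.2],
    [[0,0,0],[0,0,-2.6],1.2],
    [[0,0,0],[0,0,0],1.2],
    [[0,0,0],[0,0,0],1.2],
  ],
)

```text
clock: 11.85
position: [0.468, -0.3192, 0.0898]
ee_rot: [0.001, -0.003, 1.0, -0.001]
contact_force: [0.4, -0.3, 0.7]
width: 0.0186
gripper_force: 90.7
```

Run:
```python
from h import *
s=manip.get_state();print(s['position'],s['ee_rot'],s['contact_force'],s['moment'],s['clock'])
I=eyes.get_image("wrist")[:,:,::-1];J=eyes.get_image("scene")[120:350,160:420,::-1]
cv2.imwrite("pics/p5.png",np.hstack([cv2.resize(I,(380,400)),cv2.resize(J,(420,400),interpolation=2)]))
```

```text
[ 0.46803793 -0.31919343  0.08980269] [ 1.02088647e-03 -2.63914729e-03  9.99995645e-01 -8.38203772e-04] [ 0.44529185 -0.27443743  0.71602089] [ 0.01801537 -0.02566309 -0.00161537] 11.85
```

View pics/p5.png

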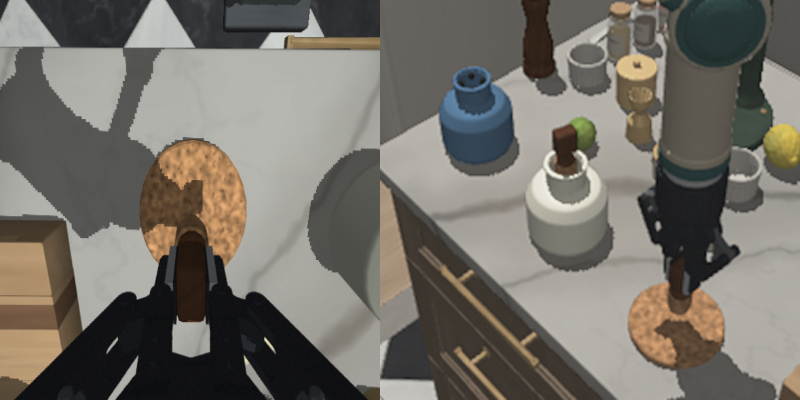

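The stopper hangs upright over the coaster, and the blue jar stands open where it was. I lower in small steps.

>>> drive_tool(
  rows=[
    [[0,0,0],[0,0,-1.2],1.2],
    [[0,0,0],[0,0,-0.8],1.2],
    [[0,0,0],[0,0,-0.3],1.2],
    [[0,0,0],[0,0,0],1.2],
  ],
)

```text
clock: 12.45
position: [0.4669, -0.3182, 0.0649]
ee_rot: [-0.0, -0.003, 1.0, 0.0]
contact_force: [0.6, -0.0, -0.2]
width: 0.0185
gripper_force: 90.7
```

>>> drive_tool(
  rows=[
    [[0,0,0],[0,0,-0.2],1.2],
    [[0,0,0],[0,0,-0.1],1.2],
    [[0,0,0],[0,0,-0.1],1.2],
    [[0,0,0],[0,0,0],1.2],
  ],
)

```text
clock: 12.95
position: [0.4671, -0.3184, 0.062]
ee_rot: [0.0, -0.003, 1.0, -0.0]
contact_force: [-0.8, 1.6, 4.4]
width: 0.019
gripper_force: 91.4
```

Contact came at the expected height (TCP 0.062). I open slowly while staying centred, then withdraw.

>>> drive_tool(
  rows=[
    [[0,0,0],[0,0,0],2.0],
    [[0,0,0],[0,0,0],2.3],
    [[0,0,0],[0,0,0],2.8],
    [[0,0,0],[0,0,0],3.6],
    [[0,0,0],[0,0,0],4.6],
    [[0,0,0],[0,0,0],5],
    [[0,0,0],[0,0,2],5],
    [[0,0,0],[0,0,3],5],
  ],
  force=20,
)

```text
clock: 13.95
position: [0.4664, -0.3178, 0.1109]
ee_rot: [-0.001, -0.003, 1.0, 0.001]
contact_force: [0.6, 1.3, -0.5]
width: 0.0497
gripper_force: 0.0
```

>>> drive_tool(
  rows=[
    [[0,0,0],[0,0,4],5],
    [[0,0,0],[0,0,5],5],
    [[0,0,0],[0,0,5],5],
    [[0,0,0],[-2,0,5],5],
    [[0,0,0],[-4,0,0],5],
    [[0,0,0],[-4,0,0],5],
    [[0,0,0],[0,0,0],5],
    [[0,0,0],[0,0,0],5],
  ],
)

```text
clock: 14.95
position: [0.3674, -0.3185, 0.3015]
ee_rot: [0.001, -0.002, 1.0, -0.0]
contact_force: [-0.0, -0.7, 0.6]
width: 0.0498
gripper_force: 0.0
```

Run:
```python
from h import *
s=manip.get_state();print(s['position'],s['contact_force'],s['clock'])
I=eyes.get_image("top")[150:270,140:420,::-1];J=eyes.get_image("scene")[120:350,160:420,::-1]
cv2.imwrite("pics/p6.png",np.vstack([cv2.resize(I,(560,240)),cv2.resize(J,(560,350),interpolation=2)]))
```

```text
[ 0.36743719 -0.31848042  0.30150467] [-0.04170975 -0.71500354  0.56031483] 14.95
```

View pics/p6.png

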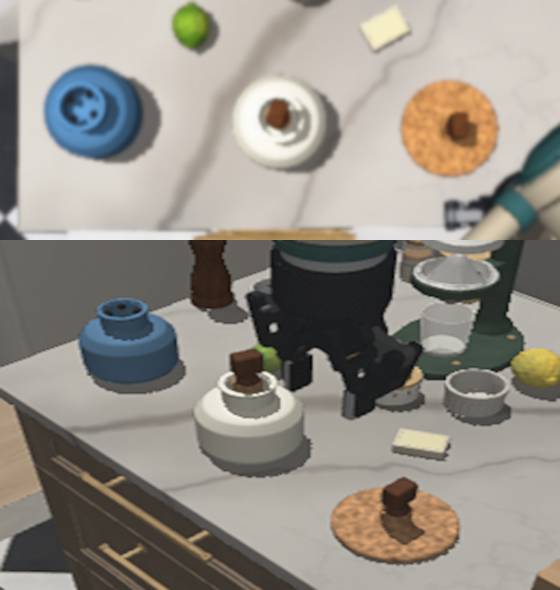

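The stopper stands on the coaster, the blue jar is upright and open, and the white jar is untouched. One numeric check on uprightness, then I hand in.

Run:
```python
from h import *
c=eyes.get_calibration("scene");t=eyes.get_calibration("top")
S=eyes.get_image("scene")[:,:,::-1];H=cv2.cvtColor(S,cv2.COLOR_BGR2HSV)
m=(H[...,0]<20)&(H[...,2]<90)&(H[...,1]>60);p=np.array([.467,-.318,.068])
b,ce,s=blob(m,pix(c,p));print("scene pred",pix(c,p),"foot",pix(c,p*[1,1,.15]),"blob",ce,s)
p[2]=.084;print("top pred",pix(t,p),"seen ~",(140+459/2,150+124/2))
if abs(ce[0]-pix(c,p)[0])<6: print(job.sign_off())
```

```text
scene pred [344.22941674 286.08507228] foot [342.19063271 304.78366231] blob [345.18452381 296.43154762] [337 280  20  37 336]
top pred [369.52717459 212.14241682] seen ~ (369.5, 212.0)
the job is handed in; nothing more can be done
None
```

The stopper was rocked loose in eight alternating left and right swings and lifted out. It now stands upright on the cork coaster, the blue jar is standing open where it was, and the white jar was not touched; I handed the job in at about 15 s.

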